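# Grease the bearing block of the weld rotator

## Task

Slide the yellow dust hood on the blue bearing block by its red tab all the way to its end stop, so that the brass grease nipple lies bare. Then take the orange push-type grease gun from its stand, press its steel coupler squarely onto the tilted nipple until the nipple clicks right in, and finish while still gripping the gun and holding it pressed home against the nipple's spring: do not let go. Leave everything else on the bench where it is.

Things in the scene. Friction and masses are not known exactly. Their poses are not given: they have to be found in the camera images.
- block: blue bearing block fixed to the bench, base plate 130 x 150 mm, shaft stub and flange on its +x side (to 107 mm from the origin). Its top is a face 92 x 140 mm tilted 0.40 rad, looking up and to the block's -x; the face's centre is 92 mm above the bench. Origin: centre of the underside; z up; the hood slides along its y.
- nipple_tip (a point): tip of the brass grease nipple: a pin 13 mm wide, chamfered to 7 mm at the tip, standing 32 mm out of the face when free, on a collar 18 mm wide, 6 mm high. z points outwards along the nipple (0.40 rad from vertical), y along the hood's slide. The point moves with the nipple when pressed. The hood covers it at the start.
- nipple (a joint): how far the nipple is pressed in along its axis, m: 0 free, 0.009 fully in at its hard stop. It stays out up to about 15 N, then gives way with a click: the spring's push falls to about 11 N at half travel and 6 N at the stop. It comes back out if let go.
- hood (a joint): how far the dust hood is slid, m: 0 covers the nipple, 0.064 is the end stop (nipple bare). Starts between 0 and 0.015. Slides to the block's +y with about 2 N friction and stays where left.
- hood_tab (a point): middle of the red tab on the yellow hood: 30 mm (x) x 12 mm (y, slide direction) x 36 mm (z). The point is 22 mm above the hood's roof and 14 mm below the tab's top; the roof (66 x 40 mm) is 40 mm above the tilted face. z is the face's outward normal, y the direction in which the hood slides open. Moves with the hood.
- gun_grip (a point): middle of the orange square grip, 28 x 28 mm and 62 mm long, of the loose grease gun (about 0.25 kg, 102 mm long), upright at the start. z is the gun's axis, away from the coupler; x and y are square to the flats. Down -z: the steel coupler (32 mm wide, 37 at the mouth), its open mouth 65 mm and its bore's floor 47 mm from this point.
- gun_mouth (a point): centre of the coupler's open mouth, at the bottom of the grease gun; axes as gun_grip. The bore is 17 mm wide, flared to 22 mm over the last 6 mm at the mouth, and 18 mm deep; its floor presses on the nipple's tip, with the nipple inside the bore.
- stand: grey stand 90 x 90 x 16 mm fixed to the bench, with a 12 mm wide, 11 mm high stub over which the gun's coupler is parked. Origin: centre of the underside.
- spray_can: spray can, 66 mm across, 170 mm tall, origin under its centre; loose, leave alone
- stud_jar: amber jar with steel cap, 70 mm across, 85 mm tall, origin under its centre; loose, leave alone
- tube_cut: offcut of square steel tube lying flat, 130 x 25 x 25 mm, origin under its centre, long axis its x; loose, leave alone
- magnet: red L-shaped welding magnet, 90 x 90 x 22 mm, origin under the middle of one leg; loose, leave alone
- hammer: hammer lying along its x, handle to -x; loose, leave alone
- brush: brush lying along its x, handle to -x; loose, leave alone
- wrench: wrench lying along its x, handle to -x; loose, leave alone
Things that resemble listed ones, but are neither listed nor needed, are in the scene too. There is more than one size of the block; the job needs the smallest. Of the things that look like the part that bears gun_grip, the smallest one is meant.

How it is judged:
By the outcome, as a careful person would: the job done as asked, in the order asked, and still so for the second after the job is handed in, while the arm keeps its last pose, push and grip.
It also fails if it takes over 54 s, if anything falls off the work surface, if the arm or the gripper's body presses on something with over 40 N, if the wrist force passes 120 N, or if a joint passes its speed limit or range.

## Robot

A 6-joint arm with a two-finger parallel gripper is mounted at the origin on the work surface. World frame = base frame: x ahead of the robot, y to its left, z up, the work surface at z = 0. Lengths are in mm, angles in rad, forces in N, time in s.
With the tool pointing down it reaches from about 275 to 1000 mm from the base axis. Payload 8.4 kg.
Tool frame: the origin (TCP) lies on the mounting face of the last link; the fingertips stand 173 mm ahead of it and the grasp point (between the pads) lies 155 mm ahead of it; z points along the fingers, y is the direction in which the jaws open and shut (so a half turn about z gives the same grasp; the last joint's range is limited). The gripper opens to 85 mm and grips with 20 to 120 N. Pads are 22 mm wide; open, the fingers measure 114 mm over their backs; the gripper's body (76 mm by 85 mm) begins 54 mm behind the grasp point. The pads swing forward as they close: fully open they stand 13 mm farther back than shut.
Start: joints at [1.323, 0.353, 1.633, -0, 1.155, -0.002], TCP at [152.081, 606.218, 404.681] pointing down, gripper open.
Joint ranges: [-2.63, 2.63], [-0.92, 2.1], [0.06, 2.66], [-1.3, 4.44], [0, 2.69], [-3.02, 3.02]. Speed limits (rad/s): [2.22, 2.22, 2.79, 3.14, 3.14, 3.14].

## Interface

Orientations are given as [roll, pitch, yaw] about the fixed x, y, z axes, in that order (R = Rz(yaw) Ry(pitch) Rx(roll)).
In Python, from rig import readout, imaging, ticket gives the robot as it stands.
- The arm moves only by the tool step_arm, never from a script. Its argument "deltas" is a list of rows, each an object with "translation": the shift along the tool's x, y, z in cm, a list of three; "rot": the turn, a rotation vector about the tool's x, y, z in rad, a list of three. In form: [{"translation": [x, y, z], "rot": [rx, ry, rz]}, ...]. A call has 1 to 8 rows; each row is the pose to reach, as a shift and turn from the pose commanded when the call began, along the tool's axes at that moment; what a row does not reach only later rows make up. A row lasts 1/8 s, in which the tool goes at most 62.5 mm and 10.7 degrees, less where a joint would pass 70% of its speed; a pose out of reach is approached as far as the arm can. A call with a gripper value outside its range is refused whole. "grip" is the closure in counts, from 0 (fully open) to 255 (shut), set as the call begins (left out, the last holds). The fingers move at their own pace and stop on an object; "squeeze" is the grip in N (left out, the last holds). Time passes only in rows, so rows that repeat a pose let the fingers close. It gives the time, the measured TCP pose, the force and the opening at its end, in the units of the state.
- readout.sense(): the state, without advancing time (a new reading comes with each control period).
- imaging.grab_frame(name): name is "side" or "top" or "wrist"; returns a dict with "image" (480x640x3 uint8, red, green, blue), "camera_matrix" (3x3 intrinsics, pixels), "k1" (the pictures are not rectified: a ray, as slopes to the right and down, at radius r is drawn at 1 + k1 r^2 times it, then the intrinsics apply), "world_to_cam" (4x4, takes a point from world to camera coordinates). Camera axes: x right, y up, looking along -z (the intrinsics and any distortion apply to the point x, -y, -z); pixel columns grow to the right and rows downward; lengths in mm; the calibration is good to about 2 mm. A picture is of the moment at which its call begins. There is no depth.
- ticket.sign_off(): hands the job in, once; it reports no verdict.
The state is a dict: "clock": time; "qpos": joint angles; "qvel": joint speeds; "joint_efforts": joint torques, N m; "eef_pos": TCP position; "tcp_rot": TCP orientation; "contact_force": force on the tool from outside, world axes, zero at the start; "wrist_torque": the same for the moment, N m; "opening": opening from 0.0 (shut) to 1.0 (fully open).
Only numpy, scipy, OpenCV 4.12 (cv2) and the standard library are available. Lean on these libraries where they do the work, as an engineer would, in place of code of your own. Each camera call takes 0.05 s, during which the arm holds its last target.

## Working session

There is one attempt and no reset: what is moved stays moved. The work goes in short steps, Python scripts to look and compute and a tool call to move; the robot and the scene stay as the last step left them, time stands still between calls to the robot, and variables do not carry over. Pictures are saved under pics/ and viewed, and the job is handed in when it is done.

Besides the shell and the picture viewer there is one more tool, called as name(argument=value, ...), one argument or row to a line, values as JSON. step_arm: Moves the arm, as the interface text tells. Its arguments: {"type":"object","properties":{"deltas":{"type":"array","items":{"type":"object","properties":{"translation":{"type":"array","items":{"type":"number"}},"rot":{"type":"array","items":{"type":"number"}}}}},"grip":{"type":"number"},"squeeze":{"type":"number"}},"required":["deltas"]}

```bash
mkdir -p pics; ls; python3 - <<'E'
from rig import readout, imaging
import cv2,numpy as np
print(readout.sense())
for n in("side","top","wrist"):
    f=imaging.grab_frame(n)
    cv2.imwrite(f"pics/{n}0.png",cv2.cvtColor(f["image"],cv2.COLOR_RGB2BGR))
    print(n,f["camera_matrix"].tolist(),f["k1"],np.round(f["world_to_cam"],4).tolist())
E
```

```text
pics
{'clock': 0.0, 'qpos': array([ 1.32263276e+00,  3.53660646e-01,  1.63413851e+00, -1.79552193e-05,
        1.15520265e+00, -2.39540486e-03]), 'qvel': array([-1.83152788e-04, -3.12895514e-04, -3.46669900e-04, -1.14911818e-03,
        8.01801902e-05,  1.51008014e-03]), 'joint_efforts': array([ 1.94184533e-03, -6.05264354e+01, -3.42069733e+01,  1.34218335e-04,
        9.45371023e-03, -1.94766324e-05]), 'eef_pos': array([152.00532684, 605.99029247, 403.95183207]), 'tcp_rot': array([-3.14018346e+00,  1.30410379e-05,  2.89583176e+00]), 'contact_force': array([-0.6136074 ,  0.01272989,  0.65263181]), 'wrist_torque': array([ 0.01456497, -0.05546947, -0.00329237]), 'opening': 1.0015488845635234}
side [[581.9628671031727, 0.0, 326.27445592944343], [0.0, 581.9628671031727, 251.21485693503075], [0.0, 0.0, 1.0]] -0.17667322787448902 [[0.722, -0.6916, 0.0193, -361.1179], [0.4658, 0.5064, 0.7257, -314.7084], [-0.5117, -0.515, 0.6878, -1138.1368], [0.0, 0.0, 0.0, 1.0]]
top [[511.8473808320765, 0.0, 318.7819816035479], [0.0, 511.8473808320765, 239.066695735488], [0.0, 0.0, 1.0]] -0.12217572905935882 [[-0.0, -0.9999, -0.0138, 7.2534], [0.9923, -0.0017, 0.1234, -534.6138], [-0.1235, -0.0137, 0.9923, -1328.327], [0.0, 0.0, 0.0, 1.0]]
wrist [[340.96155741192666, 0.0, 318.2915224508404], [0.0, 340.96155741192666, 239.1320027197787], [0.0, 0.0, 1.0]] -0.05615842154033747 [[0.2429, 0.97, -0.0014, -624.2165], [-0.933, 0.2332, -0.2741, 36.2218], [-0.2656, 0.0679, 0.9617, -378.9719], [0.0, 0.0, 0.0, 1.0]]
```

View pics/side0.png

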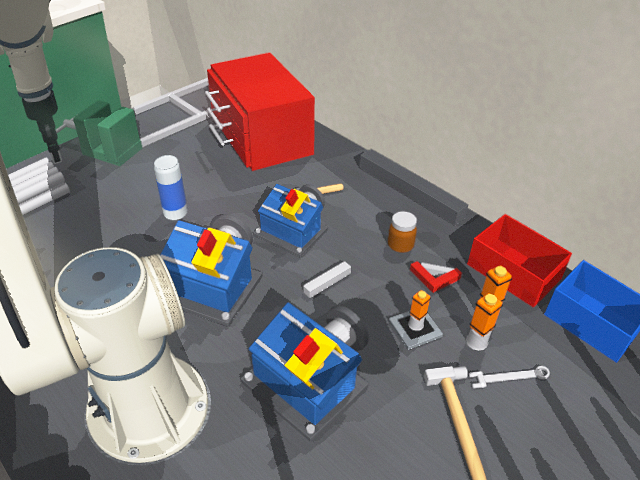

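View pics/top0.png

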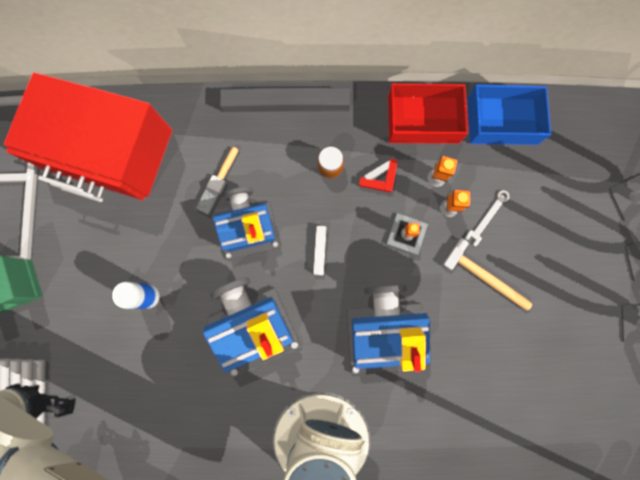

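View pics/wrist0.png

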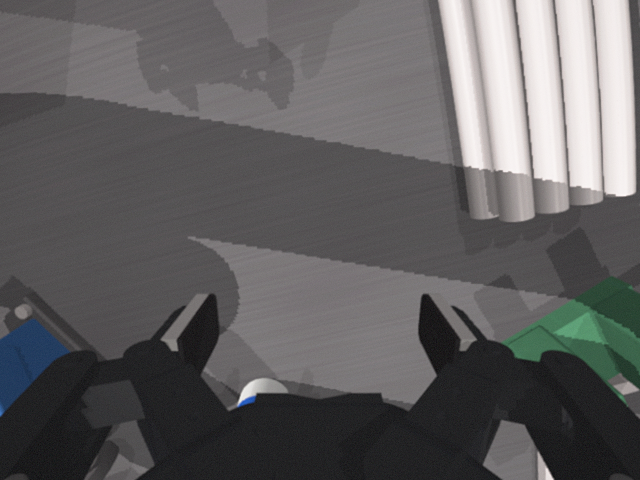

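```bash
cat > h.py <<'E'
import numpy as np,cv2,pickle
from rig import readout, imaging
from scipy.spatial.transform import Rotation as R
from scipy.optimize import least_squares
def grab(n,save=None):
    f=imaging.grab_frame(n)
    if save: cv2.imwrite(f"pics/{save}.png",cv2.cvtColor(f["image"],cv2.COLOR_RGB2BGR)); pickle.dump(f,open(f"pics/{save}.pkl","wb"))
    return f
def load(s): return pickle.load(open(f"pics/{s}.pkl","rb"))
def proj(f,P):
    P=np.atleast_2d(P);W=np.array(f["world_to_cam"]);c=P@W[:3,:3].T+W[:3,3]
    s=np.c_[c[:,0],-c[:,1]]/(-c[:,2:3]); r2=(s**2).sum(1,keepdims=True); s=s*(1+f["k1"]*r2)
    K=np.array(f["camera_matrix"]); return s@K[:2,:2].T+K[:2,2]
def ray(f,uv):
    K=np.array(f["camera_matrix"]); d=(np.array(uv,float)-K[:2,2])/K[0,0]; s=d.copy()
    for _ in range(30): s=d/(1+f["k1"]*(s@s))
    W=np.array(f["world_to_cam"]);Rm=W[:3,:3]; o=-Rm.T@W[:3,3]; v=Rm.T@np.array([s[0],-s[1],-1]); return o,v/np.linalg.norm(v)
def onz(f,uv,z):
    o,v=ray(f,uv); return o+v*(z-o[2])/v[2]
def tri(obs):
    A=np.zeros((3,3));b=np.zeros(3);rs=[ray(f,uv) for f,uv in obs]
    for o,v in rs:
        M=np.eye(3)-np.outer(v,v);A+=M;b+=M@o
    p=np.linalg.solve(A,b); return p,[round(float(np.linalg.norm((np.eye(3)-np.outer(v,v))@(p-o))),1) for o,v in rs]
def crop(f,x,y,w,h,k,name):
    im=cv2.cvtColor(f["image"],cv2.COLOR_RGB2BGR)[y:y+h,x:x+w]
    cv2.imwrite(f"pics/{name}.png",cv2.resize(im,None,fx=k,fy=k,interpolation=cv2.INTER_CUBIC))
def tcp():
    s=readout.sense(); return np.array(s["eef_pos"]),R.from_euler("xyz",s["tcp_rot"])
E
python3 - <<'E'
from h import *
s=grab("side","s1");t=grab("top","t1")
a=cv2.resize(s["image"][175:260,245:345],None,fx=6,fy=6,interpolation=cv2.INTER_CUBIC)
crop(s,245,175,100,85,8,"s1b"); crop(t,195,180,100,85,8,"t1b")
crop(s,380,270,80,80,7,"s1g"); crop(t,370,195,80,80,7,"t1g")
E
```

```text
(no output)
```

View pics/s1b.png

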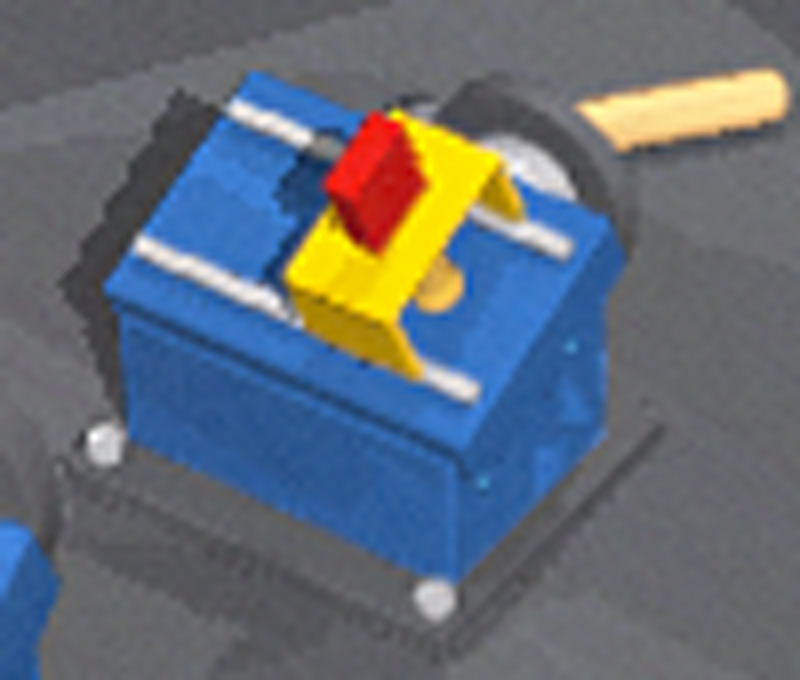

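View pics/t1b.png

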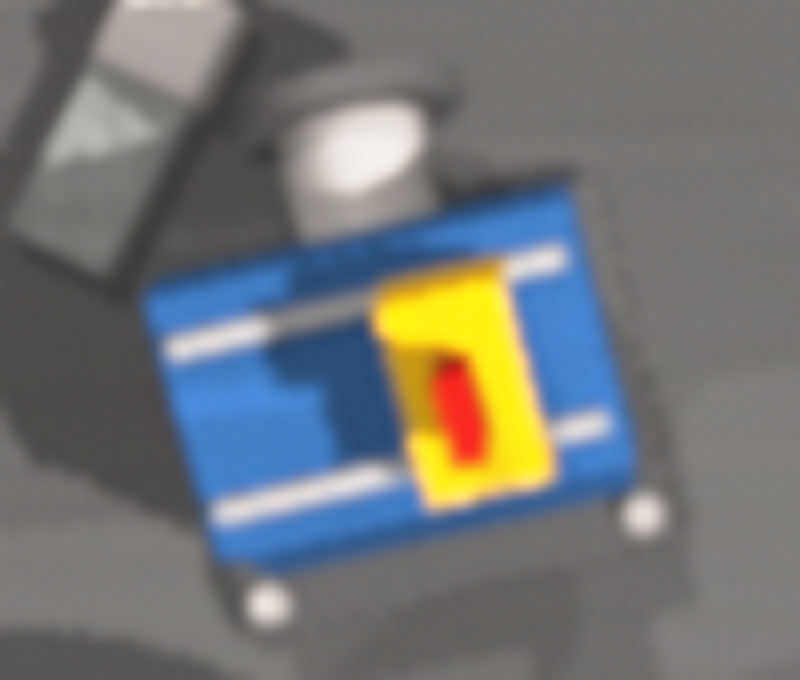

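View pics/s1g.png

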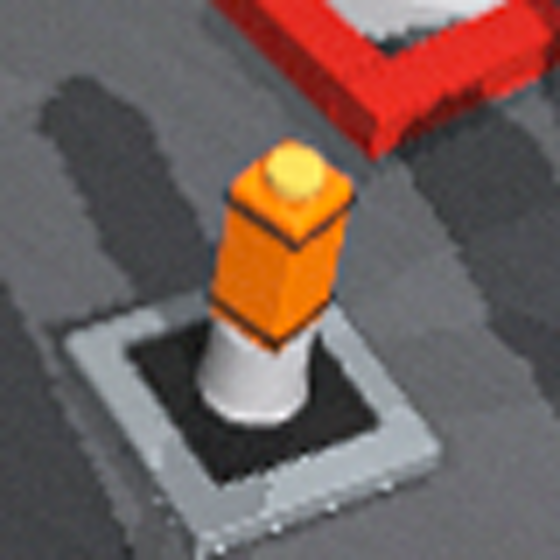

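View pics/t1g.png

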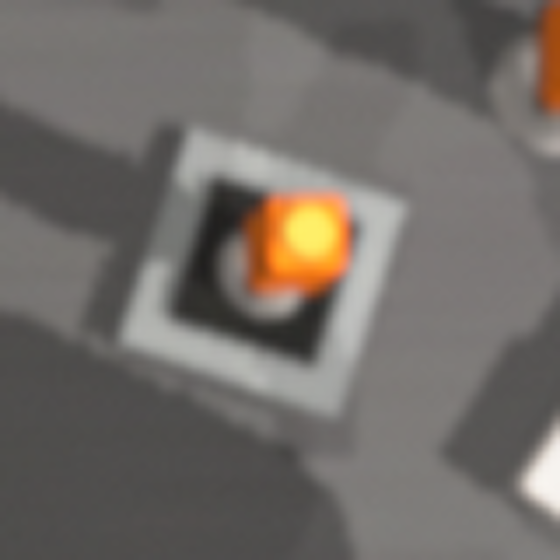

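```bash
python3 - <<'E'
from h import *
s=load("s1");t=load("t1")
S=lambda u,v:(245+(u+.5)/8-.5,175+(v+.5)/8-.5)
T=lambda u,v:(195+(u+.5)/8-.5,180+(v+.5)/8-.5)
pts=[("+ylow",(110,290),(216,545)),("-ylow",(460,445),(632,468)),("-yhigh",(610,215),(575,183)),("+yhigh",(250,75),(145,293)),
("tabtop+y low",(328,185),(435,385) )]
for n,a,b in pts[:4]: print(n,np.round(tri([(s,S(*a)),(t,T(*b))])[0],1),tri([(s,S(*a)),(t,T(*b))])[1])
def model(p):
    Rb=R.from_euler("z",p[3])*R.from_euler("y",-0.4); c=np.array([[-46,70,0],[-46,-70,0],[46,-70,0],[46,70,0]])
    return Rb.apply(c)+p[:3]
def res(p):
    m=model(p);return np.r_[(proj(s,m)-[S(*q[1]) for q in pts[:4]]).ravel(),(proj(t,m)-[T(*q[2]) for q in pts[:4]]).ravel()]
p0=np.r_[onz(t,(243,228),92),0.2]
r=least_squares(res,p0);print(np.round(r.x,3),np.round(r.fun,1))
p=r.x;Rf=R.from_euler("z",p[3])*R.from_euler("y",-0.4)
# hood roof: rough tab: from top centroid of red & side
def red(f,x,y,w,h):
    im=f["image"][y:y+h,x:x+w].astype(int);m=(im[...,0]>150)&(im[...,1]<80)&(im[...,2]<80);v,u=np.nonzero(m);return (u.mean()+x,v.mean()+y,len(u))
print(red(s,270,180,40,40),red(t,230,200,40,60))
q,e=tri([(s,red(s,270,180,40,40)[:2]),(t,red(t,230,200,40,60)[:2])]);print(q,e,Rf.inv().apply(q-p[:3]))
# project tab box for q=hood y in face frame
for hy in (-40,-35,-30,-25,-20):
    box=np.array([[x,y,z] for z in(40,76) for x in(-15,15) for y in(-6,6)])+[0,hy,0]
    w=Rf.apply(box)+p[:3]
    print(hy,"side",np.round((proj(s,w).mean(0)),1),"top",np.round(proj(t,w[4:]).mean(0),1))
# roof corner pts: side crop (285,275)+ylow,(385,320)-ylow,(500,155)-yhigh,(395,110)+yhigh ; top (430,508)+ylow,(555,475)-ylow,(505,265)-yhigh,(370,300)+yhigh
for a,b in [((285,275),(430,508)),((388,318),(555,478)),((503,155),(505,265)),((395,110),(370,300))]:
    q,e=tri([(s,S(*a)),(t,T(*b))]);print(e,np.round(Rf.inv().apply(q-p[:3]),1))
# nipple / collar
G=lambda u,v:(380+(u+.5)/7-.5,270+(v+.5)/7-.5)
H=lambda u,v:(370+(u+.5)/7-.5,195+(v+.5)/7-.5)
print("guntop cap",tri([(s,G(296,170)),(t,H(312,231))]))
c=[((65,340),(190,130)),((205,545),(120,340)),((440,448),(340,415))]
print("stand corner",[np.round(onz(t,H(*b),16),1) for b in [(190,128),(120,342),(340,415),(408,207)]])
print("side stand",[np.round(onz(s,G(*b),16),1) for b in [(65,340),(205,545),(440,448)]])
E
```

```text
+ylow [507.4 259.8  69.2] [0.7, 0.7]
-ylow [532.5 122.4  77.2] [0.7, 0.7]
-yhigh [616.6 140.3 111.3] [2.8, 2.8]
+yhigh [583.6 277.5 106.4] [1.5, 1.5]
[5.60227e+02 2.00025e+02 9.07250e+01 2.25000e-01] [-0.8 -0.2  0.4  1.   1.   0.5  1.2 -1.1 -0.1  1.6  0.4 -0.8 -0.9  0.8
 -0.6 -0.6]
(np.float64(291.65546218487395), np.float64(196.7983193277311), 119) (np.float64(251.82222222222222), np.float64(230.37777777777777), 45)
[542.13793757 168.96378003 148.62077597] [0.2, 0.2] [ -0.07160612 -26.24941184  62.88801209]
-40 side [296.7 199.8] top [257.1 230.3]
-35 side [295.  199.1] top [255.1 230.8]
-30 side [293.3 198.4] top [253.1 231.3]
-25 side [291.6 197.6] top [251.1 231.7]
-20 side [290.  196.9] top [249.1 232.2]
[0.6, 0.6] [-33.9  -8.   44.4]
[0.2, 0.2] [-33.4 -47.8  46.5]
[1.7, 1.7] [ 33.9 -47.2  40.4]
[0.4, 0.4] [33.3 -4.9 39.6]
guntop cap (array([ 552.68937555, -233.24383293,  117.8288113 ]), [0.0, 0.0])
stand corner [array([ 608.1, -204.5,   16. ]), array([ 524.6, -175.8,   16. ]), array([ 496.2, -260.2,   16. ]), array([ 577. , -288.7,   16. ])]
side stand [array([ 522.8, -179.3,   16. ]), array([ 493. , -264.3,   16. ]), array([ 576.5, -291.1,   16. ])]
```

```bash
cat >> h.py <<'E'
FC=np.array([560.2,200.0,91.0]);YAW=0.225
RF=R.from_euler("z",YAW)*R.from_euler("y",-0.4)
def face(p): return RF.apply(p)+FC
def RT(yv,zv):
    z=np.array(zv,float);z/=np.linalg.norm(z);y=np.array(yv,float);y-=z*(y@z);y/=np.linalg.norm(y);return R.from_matrix(np.c_[np.cross(y,z),y,z])
def delta(P,Rt):
    p,r=tcp();print("trans cm",np.round(r.inv().apply(P-p)/10,3),"rot",np.round((r.inv()*Rt).as_rotvec(),4))
E
python3 - <<'E'
from h import *
s=load("s1")
n=RF.apply([0,0,1]);Rt=RT(RF.apply([0,1,0]),-n)
print(Rt.as_euler("xyz"))
delta(face([0,-26,66+60])+155*n,Rt)
G=lambda u,v:(380+(u+.5)/7-.5,270+(v+.5)/7-.5)
c=[onz(s,G(*b),112) for b in [(230,190),(295,245),(357,192),(291,140)]]
print(np.round(c,1),np.mean(c,0))
for i in range(4):
    d=c[(i+1)%4]-c[i];print(np.linalg.norm(d),np.degrees(np.arctan2(d[1],d[0])))
E
```

```text
[-3.14159265  0.4        -2.91659265]
trans cm [-40.896 -36.741   5.475] rot [-0.0947 -0.3927 -0.4643]
[[ 536.3 -221.8  112. ]
 [ 533.7 -249.6  112. ]
 [ 564.1 -248.9  112. ]
 [ 565.9 -221.4  112. ]] [ 549.9997626  -235.42397171  112.        ]
27.860194351533252 -95.45335587149042
30.35894313409851 1.2635931315585034
27.604078378609376 86.16804522986253
29.552509460040028 -179.07371434054542
```

step_arm(
  deltas=[
    {"translation": [-40.9, -36.74, 5.0], "rot": [-0.095, -0.393, -0.464]},
    {"translation": [-40.9, -36.74, 5.0], "rot": [-0.095, -0.393, -0.464]},
    {"translation": [-40.9, -36.74, 5.0], "rot": [-0.095, -0.393, -0.464]},
    {"translation": [-40.9, -36.74, 5.0], "rot": [-0.095, -0.393, -0.464]},
    {"translation": [-40.9, -36.74, 5.0], "rot": [-0.095, -0.393, -0.464]},
    {"translation": [-40.9, -36.74, 5.0], "rot": [-0.095, -0.393, -0.464]},
    {"translation": [-40.9, -36.74, 5.0], "rot": [-0.095, -0.393, -0.464]},
    {"translation": [-40.9, -36.74, 5.0], "rot": [-0.095, -0.393, -0.464]},
  ],
  grip=0,
)

```text
clock: 1.25
eef_pos: [431.2, 191.6, 359.6]
tcp_rot: [3.141, 0.402, -2.917]
contact_force: [0.1, 0.5, -1.4]
opening: 1.001
```

```bash
python3 - <<'E'
from h import *
n=RF.apply([0,0,1]);Rt=RT(RF.apply([0,1,0]),-n)
delta(face([0,-26,66+60])+155*n,Rt);print(readout.sense()["qpos"])
E
```

```text
trans cm [-1.291 -4.655  1.611] rot [ 0.0008  0.002  -0.0004]
[ 0.44525083  0.0843812   2.13342401 -0.16652745  0.53646958 -1.22371367]
```

step_arm(
  deltas=[
    {"translation": [-1.29, -4.65, 1.6], "rot": [0, 0, 0]},
    {"translation": [-1.29, -4.65, 1.6], "rot": [0, 0, 0]},
    {"translation": [-1.29, -4.65, 1.6], "rot": [0, 0, 0]},
  ],
)

```text
clock: 1.62
eef_pos: [458.3, 152.0, 349.6]
tcp_rot: [3.141, 0.4, -2.918]
contact_force: [-0.2, 0.3, -0.6]
opening: 0.998
```

```bash
python3 - <<'E'
from h import *
f=grab("wrist","w2")
n=RF.apply([0,0,1]);Rt=RT(RF.apply([0,1,0]),-n)
delta(face([0,-26,66])+155*n,Rt);print(readout.sense()["qpos"])
for c in [(-15,-32,76),(15,-32,76),(15,-20,76),(-15,-20,76)]: print(proj(f,face(c)))
E
```

```text
trans cm [-0.066 -0.26   6.019] rot [ 0.0008  0.0005 -0.0003]
[ 0.33281346  0.11619221  2.1241161  -0.08515726  0.50437039 -1.39659059]
[[303.59312881 248.47010159]]
[[304.31823764 299.45549114]]
[[325.69943504 299.43015326]]
[[325.97501604 248.44030814]]
```

View pics/w2.png

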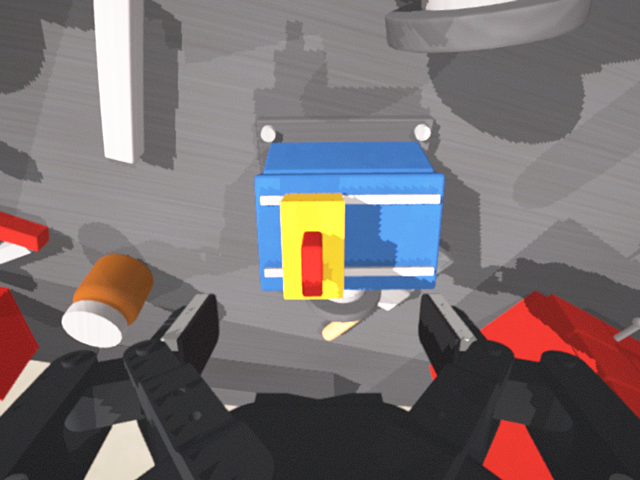

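The wrist view shows the red tab at (302–323, 232–297), matching the prediction to about 2 px. I'm descending onto it.

step_arm(
  deltas=[
    {"translation": [-0.07, -0.3, 3.0], "rot": [0, 0, 0]},
    {"translation": [-0.07, -0.3, 6.0], "rot": [0, 0, 0]},
    {"translation": [-0.07, -0.3, 6.0], "rot": [0, 0, 0]},
  ],
)

```text
clock: 2.05
eef_pos: [481.6, 155.7, 293.3]
tcp_rot: [3.141, 0.397, -2.915]
contact_force: [0.6, 0.1, 0.5]
opening: 1.0
```

step_arm(
  deltas=[
    {"translation": [0, 0, 0], "rot": [0, 0, 0]},
    {"translation": [0, 0, 0], "rot": [0, 0, 0]},
    {"translation": [0, 0, 0], "rot": [0, 0, 0]},
    {"translation": [0, 0, 0], "rot": [0, 0, 0]},
    {"translation": [0, 0, 0], "rot": [0, 0, 0]},
    {"translation": [0, 0, 0], "rot": [0, 0, 0]},
  ],
  grip=255,
  squeeze=25,
)

```text
clock: 2.8
eef_pos: [482.5, 154.5, 295.2]
tcp_rot: [3.141, 0.401, -2.917]
contact_force: [-4.0, -0.2, 6.8]
opening: 0.135
```

step_arm(
  deltas=[
    {"translation": [0, 1.0, -0.1], "rot": [0, 0, 0]},
    {"translation": [0, 2.0, -0.1], "rot": [0, 0, 0]},
    {"translation": [0, 3.0, -0.1], "rot": [0, 0, 0]},
    {"translation": [0, 4.0, -0.1], "rot": [0, 0, 0]},
    {"translation": [0, 4.6, -0.1], "rot": [0, 0, 0]},
    {"translation": [0, 4.6, -0.1], "rot": [0, 0, 0]},
  ],
)

```text
clock: 3.55
eef_pos: [471.8, 199.6, 295.4]
tcp_rot: [3.141, 0.401, -2.917]
contact_force: [3.4, 2.7, -7.6]
opening: 0.138
```

step_arm(
  deltas=[
    {"translation": [0, 0.3, 0.05], "rot": [0, 0, 0]},
    {"translation": [0, 0.3, 0.05], "rot": [0, 0, 0]},
  ],
)

```text
clock: 3.8
eef_pos: [471.3, 202.2, 295.3]
tcp_rot: [3.141, 0.401, -2.917]
contact_force: [-2.4, 0.0, 1.8]
opening: 0.137
```

step_arm(
  deltas=[
    {"translation": [0, 0.3, 0], "rot": [0, 0, 0]},
    {"translation": [0, 0.3, 0], "rot": [0, 0, 0]},
  ],
)

```text
clock: 4.05
eef_pos: [470.6, 205.2, 295.3]
tcp_rot: [3.141, 0.4, -2.917]
contact_force: [-4.9, -2.0, 5.2]
opening: 0.138
```

step_arm(
  deltas=[
    {"translation": [0, 0.3, 0], "rot": [0, 0, 0]},
    {"translation": [0, 0.3, 0], "rot": [0, 0, 0]},
  ],
)

```text
clock: 4.3
eef_pos: [469.9, 208.2, 295.3]
tcp_rot: [3.141, 0.4, -2.917]
contact_force: [-5.0, -2.3, 5.6]
opening: 0.139
```

step_arm(
  deltas=[
    {"translation": [0, 0.3, 0], "rot": [0, 0, 0]},
    {"translation": [0, 0.3, 0], "rot": [0, 0, 0]},
  ],
)

```text
clock: 4.55
eef_pos: [469.2, 210.9, 295.3]
tcp_rot: [3.141, 0.4, -2.917]
contact_force: [-4.9, -3.4, 6.4]
opening: 0.136
```

step_arm(
  deltas=[
    {"translation": [0, 0.3, 0], "rot": [0, 0, 0]},
    {"translation": [0, 0.3, 0], "rot": [0, 0, 0]},
  ],
)

```text
clock: 4.8
eef_pos: [469.1, 211.9, 295.4]
tcp_rot: [-3.138, 0.399, -2.917]
contact_force: [3.9, -23.3, 8.7]
opening: 0.131
```

step_arm(
  deltas=[
    {"translation": [0, 0.2, 0], "rot": [0, 0, 0]},
    {"translation": [0, 0.2, 0], "rot": [0, 0, 0]},
  ],
)

```text
clock: 5.05
eef_pos: [469.0, 212.6, 295.4]
tcp_rot: [-3.136, 0.398, -2.917]
contact_force: [9.1, -36.3, 10.0]
opening: 0.132
```

Force rose to 36 N at the end stop. I'll unload, release and retract along the normal.

step_arm(
  deltas=[
    {"translation": [0, -0.35, 0], "rot": [0, 0, 0]},
    {"translation": [0, -0.35, 0], "rot": [0, 0, 0]},
  ],
)

```text
clock: 5.3
eef_pos: [469.2, 211.3, 295.3]
tcp_rot: [-3.141, 0.4, -2.918]
contact_force: [-1.0, -11.7, 8.0]
opening: 0.133
```

step_arm(
  deltas=[
    {"translation": [0, 0, 0], "rot": [0, 0, 0]},
    {"translation": [0, 0, 0], "rot": [0, 0, 0]},
    {"translation": [0, 0, 0], "rot": [0, 0, 0]},
    {"translation": [0, 0, 0], "rot": [0, 0, 0]},
    {"translation": [0, 0, -3], "rot": [0, 0, 0]},
    {"translation": [0, -4, -7], "rot": [0, 0, 0]},
    {"translation": [0, -6, -7], "rot": [0, 0, 0]},
    {"translation": [0, -6, -7], "rot": [0, 0, 0]},
  ],
  grip=0,
)

```text
clock: 6.3
eef_pos: [455.9, 147.0, 360.1]
tcp_rot: [3.141, 0.402, -2.919]
contact_force: [-0.9, 0.3, 0.1]
opening: 1.001
```

```bash
python3 - <<'E'
from h import *
f=grab("wrist","w3");s=grab("side","s3");t=grab("top","t3")
crop(f,230,130,240,180,3,"w3c");crop(s,245,175,100,85,8,"s3b")
for z in (0,6,32): print(z,proj(f,face([0,-32,z])),proj(s,face([0,-32,z])))
E
```

```text
0 [[313.83368322 231.813     ]] [[299.66440514 210.78173277]]
6 [[313.73839455 233.78659628]] [[299.09726945 209.55999221]]
32 [[313.2726684  243.43801928]] [[296.59314225 204.16513883]]
```

View pics/w3c.png

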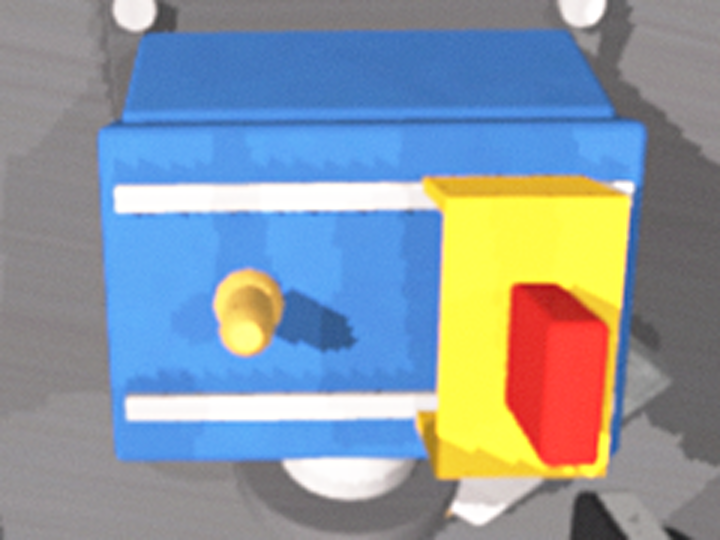

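View pics/s3b.png

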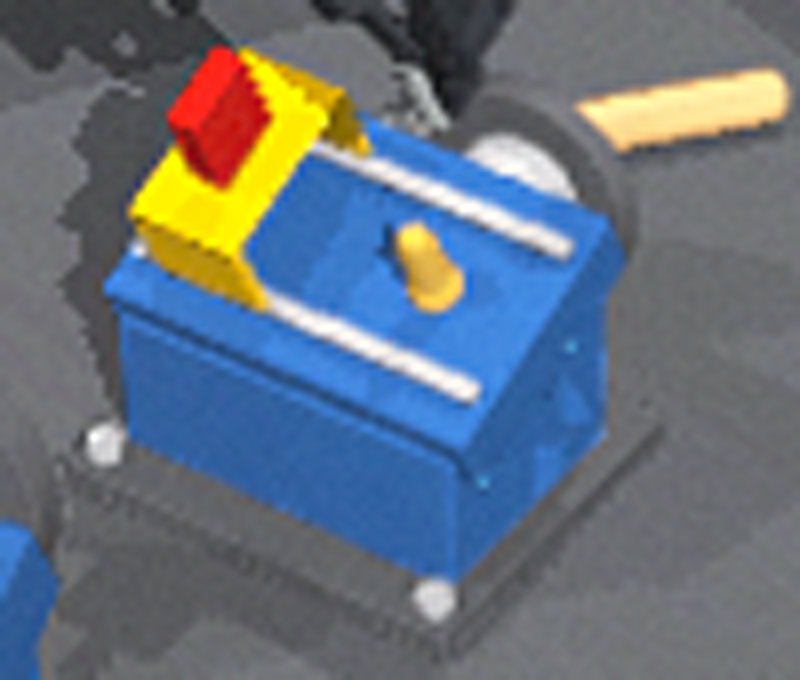

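```bash
python3 - <<'E'
from h import *
f=load("w3");s=load("s3");t=load("t3")
tip,e=tri([(f,(312,242.2)),(s,(245+412.5/8-.5,175+235/8-.5))]);print(tip,e,RF.inv().apply(tip-FC))
for z in (0,32):print(proj(t,face([0,-32,z])))
crop(t,195,180,100,85,8,"t3b")
for z in(110,150,190):print(onz(t,(462,197),z))
delta(np.array([552,-233,155+81+100]),RT([0,1,0],[0,0,-1]))
E
```

```text
[551.87798077 164.39894766 123.87864703] [0.3, 0.3] [ -1.98415657 -32.84700059  36.53538062]
[[255.3200436  223.73435932]]
[[254.74064529 226.72324931]]
[ 632.61364138 -359.78938176  110.        ]
[ 624.26027807 -348.86568727  150.        ]
[ 615.90691476 -337.94199278  190.        ]
trans cm [  0.081 -39.311   2.457] rot [0.0458 0.3983 0.2215]
```

View pics/t3b.png

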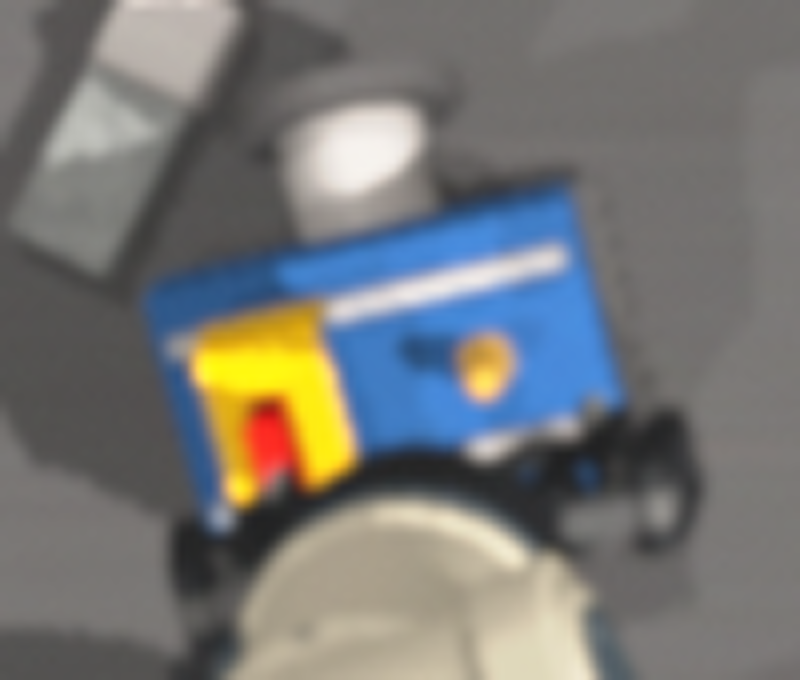

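Nipple is bare at about face (−0.7, −32.7) mm; hood sits against its stop. Going to the gun.

step_arm(
  deltas=[
    {"translation": [0.1, -39.3, 2.0], "rot": [0.046, 0.398, 0.22]},
    {"translation": [0.1, -39.3, 2.0], "rot": [0.046, 0.398, 0.22]},
    {"translation": [0.1, -39.3, 2.0], "rot": [0.046, 0.398, 0.22]},
    {"translation": [0.1, -39.3, 2.0], "rot": [0.046, 0.398, 0.22]},
    {"translation": [0.1, -39.3, 2.0], "rot": [0.046, 0.398, 0.22]},
    {"translation": [0.1, -39.3, 2.0], "rot": [0.046, 0.398, 0.22]},
    {"translation": [0.1, -39.3, 2.0], "rot": [0.046, 0.398, 0.22]},
    {"translation": [0.1, -39.3, 2.0], "rot": [0.046, 0.398, 0.22]},
  ],
)

```text
clock: 7.45
eef_pos: [550.3, -233.8, 339.5]
tcp_rot: [3.141, -0.001, -3.141]
contact_force: [-0.5, 0.0, 0.7]
opening: 1.0
```

step_arm(
  deltas=[
    {"translation": [0, 0, 0], "rot": [0, 0, 0]},
    {"translation": [0, 0, 0], "rot": [0, 0, 0]},
  ],
)

```text
clock: 7.7
eef_pos: [550.1, -232.1, 340.6]
tcp_rot: [-3.141, 0.001, -3.138]
contact_force: [0.2, -0.4, 0.5]
opening: 1.001
```

```bash
python3 - <<'E'
from h import *
f=grab("wrist","w4");crop(f,220,130,200,170,4,"w4c")
print(proj(f,[[552,-233,112],[552,-233,118],[552,-233,50],[552,-233,16]]),readout.sense()["qpos"])
for dx,dy in((-14,-14),(-14,14),(14,14),(14,-14)):print((proj(f,[552+dx,-233+dy,112])[0]-[220,130])*4+1.5)
delta(np.array([552,-233,155+81]),RT([0,1,0],[0,0,-1]))
E
```

```text
[[317.07151065 262.00133088]
 [317.03523307 265.39685399]
 [317.3560229  235.40667594]
 [317.46458609 225.2751772 ]] [-4.02131231e-01  3.77322507e-01  1.75356296e+00  1.20776423e-04
  1.00978081e+00 -1.97602857e+00]
[297.41560802 441.84069826]
[482.6344288  442.48987288]
[478.75155471 613.8493389 ]
[300.35909966 613.2337591 ]
trans cm [-0.179 -0.066 10.467] rot [-0.0003  0.0009  0.003 ]
```

View pics/w4c.png

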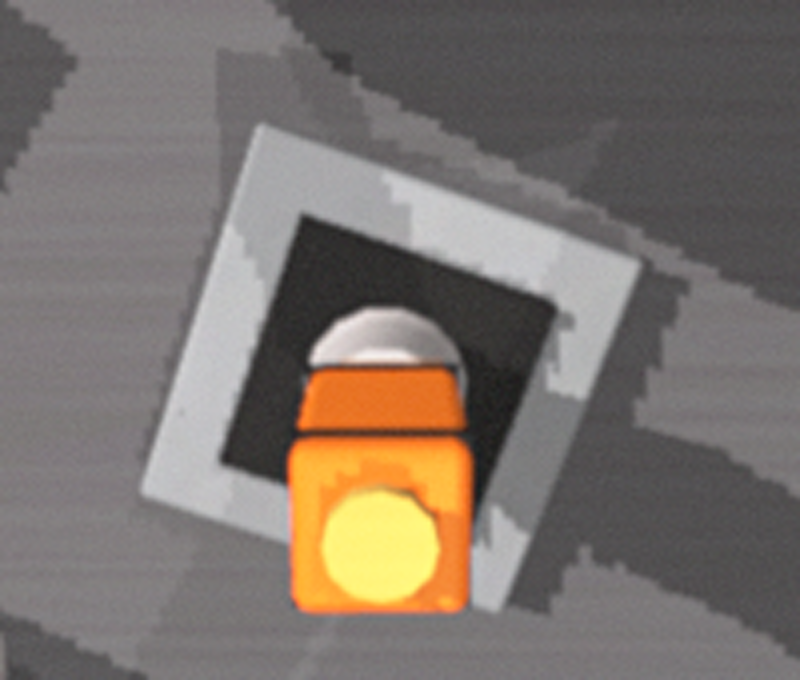

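View pics/w4.png

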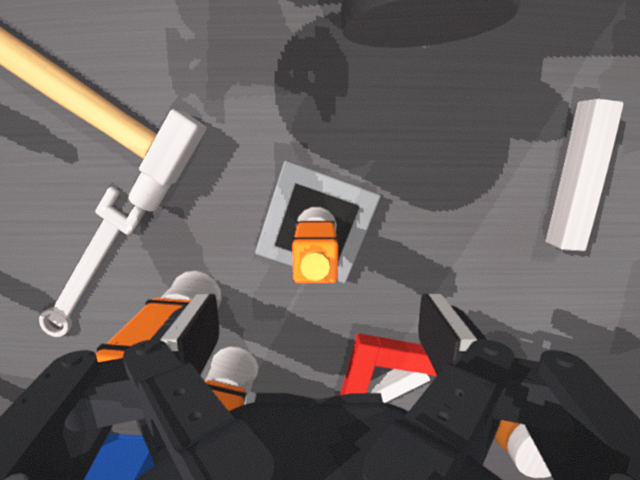

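Gun top is at about (316, 261) in the wrist view, flats square to the jaws (~1°) and 1–2 mm off prediction. I'm correcting for that, then descending and gripping.

step_arm(
  deltas=[
    {"translation": [-0.13, -0.22, 4], "rot": [0, 0, 0]},
    {"translation": [-0.13, -0.22, 8], "rot": [0, 0, 0]},
    {"translation": [-0.13, -0.22, 10.4], "rot": [0, 0, 0]},
    {"translation": [-0.13, -0.22, 10.4], "rot": [0, 0, 0]},
  ],
)

```text
clock: 8.25
eef_pos: [550.8, -235.0, 235.1]
tcp_rot: [3.141, -0.002, -3.139]
contact_force: [0.4, 0.5, 0.1]
opening: 1.005
```

step_arm(
  deltas=[
    {"translation": [0, 0, 0], "rot": [0, 0, 0]},
    {"translation": [0, 0, 0], "rot": [0, 0, 0]},
    {"translation": [0, 0, 0], "rot": [0, 0, 0]},
    {"translation": [0, 0, 0], "rot": [0, 0, 0]},
    {"translation": [0, 0, 0], "rot": [0, 0, 0]},
    {"translation": [0, 0, 0], "rot": [0, 0, 0]},
  ],
  grip=255,
  squeeze=80,
)

```text
clock: 9.0
eef_pos: [551.8, -236.1, 237.3]
tcp_rot: [-3.141, 0.002, -3.14]
contact_force: [-1.1, 1.7, 6.1]
opening: 0.319
```

step_arm(
  deltas=[
    {"translation": [0, 0, -1], "rot": [0, 0, 0]},
    {"translation": [0, 0, -3], "rot": [0, 0, 0]},
    {"translation": [0, 0, -7], "rot": [0, 0, 0]},
    {"translation": [0, 0, -12], "rot": [0, 0, 0]},
    {"translation": [0, 0, -12], "rot": [0, 0, 0]},
  ],
)

```text
clock: 9.62
eef_pos: [552.5, -236.5, 361.0]
tcp_rot: [-3.138, 0.008, -3.14]
contact_force: [-0.1, 0.1, -1.7]
opening: 0.319
```

```bash
python3 - <<'E'
from h import *
f=grab("wrist","w5");s=grab("side","s5");crop(f,200,130,240,200,3,"w5c")
p,r=tcp();m=p+r.apply([0,0,220]);print(p,m)
g=r.apply([0,0,155])+p;print(proj(s,[m,g,p+r.apply([0,0,118])]),proj(f,[m,g]))
c=proj(s,[m])[0].astype(int);print(c);crop(s,c[0]-50,c[1]-75,100,100,7,"s5c")
E
```

```text
[ 551.15385154 -235.84224562  356.84055192] [ 551.48371669 -235.99444025  136.84085186]
[[423.73091708 288.70511326]
 [428.07962539 266.63507093]
 [430.68169158 253.29082261]] [[320.51310125 257.34673557]
 [321.05138336 308.87766421]]
[423 288]
```

View pics/w5c.png

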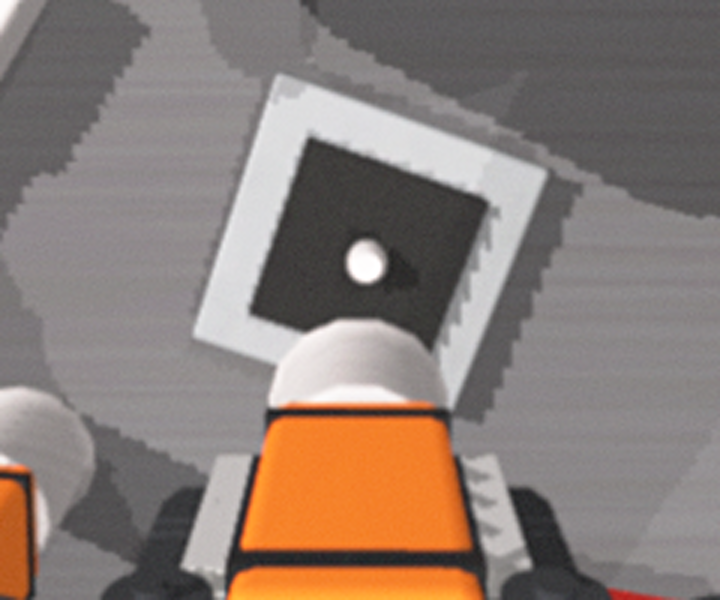

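View pics/s5c.png

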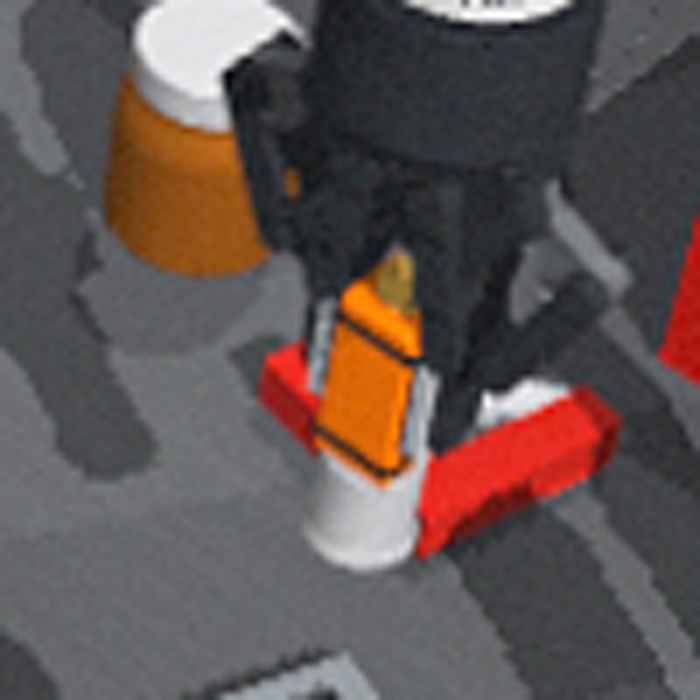

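Gun is held straight: mouth seen at side (424.5, 289.5), against (423.7, 288.7) predicted. Computing the pre-insertion pose.

```bash
cat >> h.py <<'E'
TIP=face([-0.7,-32.7,32]);N=RF.apply([0,0,1]);RN=RT(RF.apply([0,1,0]),-N)
E
python3 - <<'E'
from h import *
delta(TIP+N*(45+221),RN)
E
```

```text
trans cm [ 9.686 37.806 -0.877] rot [-0.0456 -0.3969 -0.2204]
```

step_arm(
  deltas=[
    {"translation": [9.7, 37.8, -0.9], "rot": [-0.046, -0.397, -0.22]},
    {"translation": [9.7, 37.8, -0.9], "rot": [-0.046, -0.397, -0.22]},
    {"translation": [9.7, 37.8, -0.9], "rot": [-0.046, -0.397, -0.22]},
    {"translation": [9.7, 37.8, -0.9], "rot": [-0.046, -0.397, -0.22]},
    {"translation": [9.7, 37.8, -0.9], "rot": [-0.046, -0.397, -0.22]},
    {"translation": [9.7, 37.8, -0.9], "rot": [-0.046, -0.397, -0.22]},
    {"translation": [9.7, 37.8, -0.9], "rot": [-0.046, -0.397, -0.22]},
    {"translation": [9.7, 37.8, -0.9], "rot": [-0.046, -0.397, -0.22]},
  ],
)

```text
clock: 10.72
eef_pos: [452.8, 142.9, 363.8]
tcp_rot: [3.141, 0.396, -2.914]
contact_force: [-0.1, -0.3, -2.0]
opening: 0.317
```

step_arm(
  deltas=[
    {"translation": [0, 0, 0], "rot": [0, 0, 0]},
    {"translation": [0, 0, 0], "rot": [0, 0, 0]},
    {"translation": [0, 0, 0], "rot": [0, 0, 0]},
  ],
)

```text
clock: 11.1
eef_pos: [454.1, 141.1, 365.1]
tcp_rot: [3.141, 0.399, -2.919]
contact_force: [0.5, -0.5, -2.0]
opening: 0.315
```

```bash
python3 - <<'E'
from h import *
delta(TIP+N*(45+221),RN);delta(TIP+N*(15+221),RN)
f=grab("wrist","w6");s=grab("side","s6");crop(f,200,130,240,200,3,"w6c");crop(s,250,130,100,85,8,"s6c")
p,r=tcp();m=p+r.apply([0,0,221]);print(p,m,r.apply([0,0,-1]),N,readout.sense()["qpos"])
print("side",(proj(s,[m,TIP,TIP-32*N])-[250,130])*8+3.5);print("wrist",(proj(f,[m,TIP,TIP-32*N])-[200,130])*3+1)
E
```

```text
trans cm [ 0.005  0.101 -0.015] rot [ 0.0001 -0.0007 -0.002 ]
trans cm [0.003 0.101 2.985] rot [ 0.0001 -0.0007 -0.002 ]
[454.01883516 141.38774511 365.21157115] [537.81437098 160.63098834 161.62128218] [-0.37916532 -0.0870735   0.92122303] [-0.37960271 -0.08688171  0.92106099] [ 0.31046257  0.08019305  2.12229194 -0.06389858  0.54171248 -1.43561435]
side [[342.64271721 522.36533617]
 [376.89561875 599.41620004]
 [401.4625648  652.31932408]]
wrist [[358.11242759 402.20754895]
 [360.51738964 337.87836284]
 [359.970053   304.39913595]]
```

View pics/w6c.png

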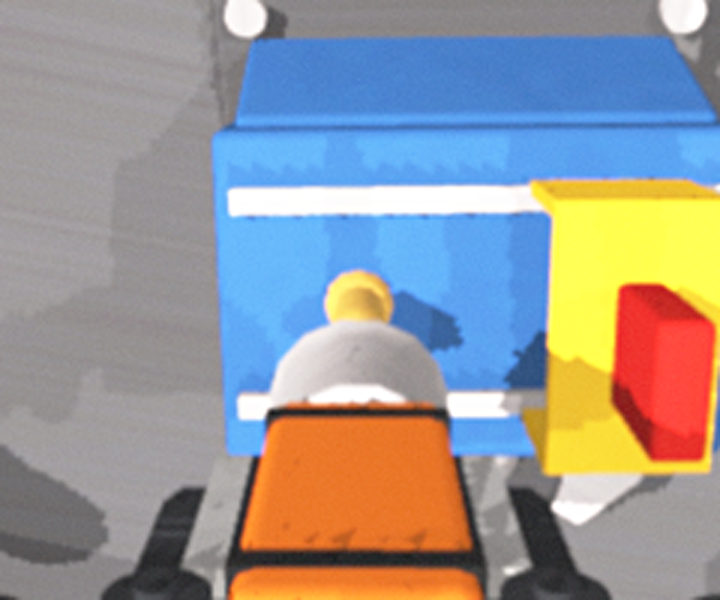

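View pics/s6c.png

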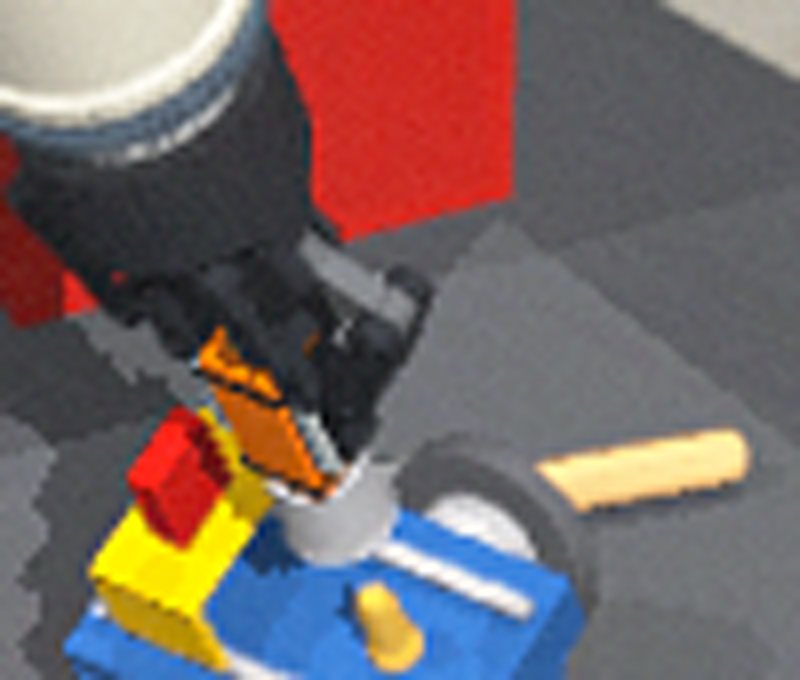

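```bash
python3 - <<'E'
from h import *
p,r=tcp();th=np.linspace(0,2*np.pi,60)
for nm,f,box,k,sz in(("s6o",load("s6"),(270,165,50,50),12,0),("w6o",load("w6"),(270,215,100,75),8,0)):
    x,y,w,h=box;im=cv2.cvtColor(f["image"],cv2.COLOR_RGB2BGR)[y:y+h,x:x+w];im=cv2.resize(im,None,fx=k,fy=k,interpolation=cv2.INTER_CUBIC)
    T=lambda P:np.round((proj(f,P)-[x,y])*k+(k-1)/2).astype(int)
    for rad,z,col in((18.5,221,(255,255,255)),(16,186,(0,255,0))):
        c=p+r.apply(np.c_[rad*np.cos(th),rad*np.sin(th),np.full(60,z)]);cv2.polylines(im,[T(c)],True,col,1)
    sq=p+r.apply(np.array([[14,14,187],[14,-14,187],[-14,-14,187],[-14,14,187]]));cv2.polylines(im,[T(sq)],True,(255,0,255),1)
    for a in(TIP,TIP-32*N):cv2.circle(im,tuple(int(v) for v in T(a)[0]),3,(0,0,0),-1)
    cv2.imwrite(f"pics/{nm}.png",im)
E
```

```text
(no output)
```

View pics/s6o.png

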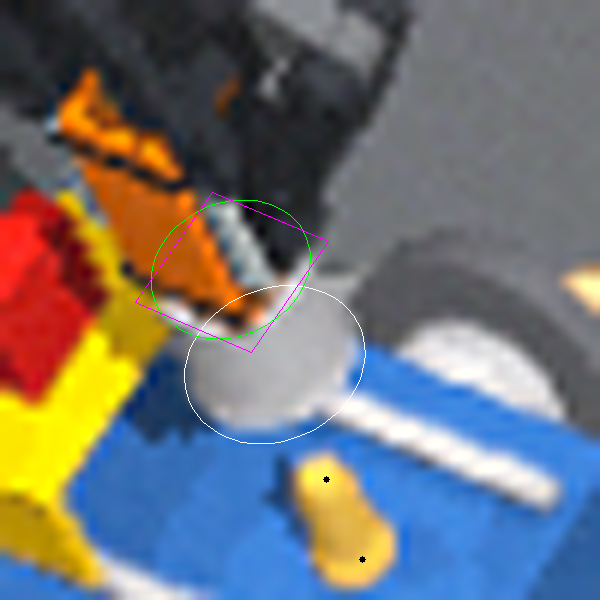

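View pics/w6o.png

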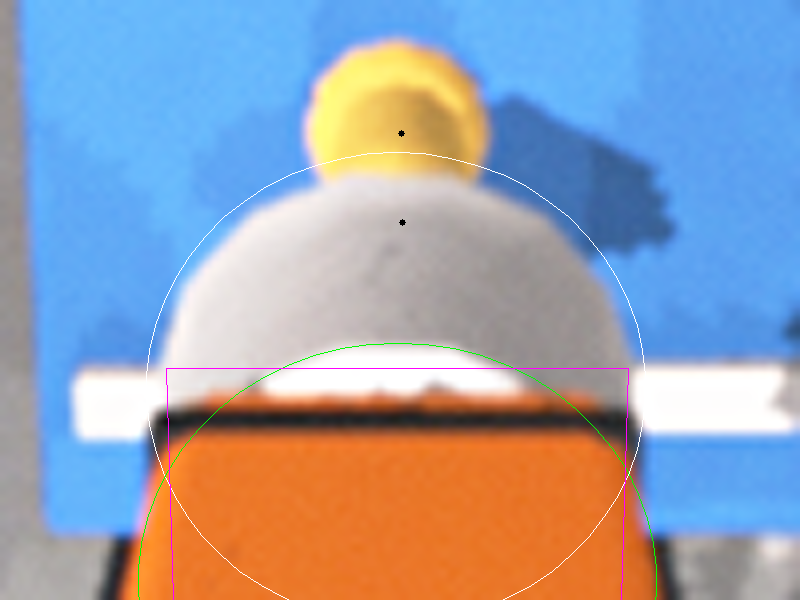

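```bash
cat > ov.py <<'E'
from h import *
def overlay(nm,f,box,k,p,r,dx=0,dz=0,tilt=0):
    x,y,w,h=box;im=cv2.cvtColor(f["image"],cv2.COLOR_RGB2BGR)[y:y+h,x:x+w];im=cv2.resize(im,None,fx=k,fy=k,interpolation=cv2.INTER_CUBIC)
    T=lambda P:np.round((proj(f,P)-[x,y])*k+(k-1)/2).astype(int);th=np.linspace(0,2*np.pi,60)
    # gun coords g: z towards mouth, 0 at grip centre
    G=lambda q:p+r.apply(R.from_euler("y",tilt).apply(np.array(q,float))+[dx,0,156+dz])
    cv2.polylines(im,[T(G(np.c_[18.5*np.cos(th),18.5*np.sin(th),np.full(60,65)]))],True,(255,255,255),1)
    for z in(-31,31):cv2.polylines(im,[T(G([[14,14,z],[14,-14,z],[-14,-14,z],[-14,14,z]]))],True,(255,0,255),1)
    for a in((14,14),(14,-14),(-14,14),(-14,-14)):cv2.polylines(im,[T(G([[*a,-31],[*a,31]]))],False,(255,0,255),1)
    cv2.imwrite(f"pics/{nm}.png",im)
E
python3 - <<'E'
from ov import *
p,r=tcp()
W=np.array(load("w6")["world_to_cam"]);print(np.round(W[:3,:3]@r.as_matrix(),3),W[:3,:3]@p+W[:3,3])
overlay("o_s",load("s6"),(260,155,60,60),10,p,r);overlay("o_w",load("w6"),(250,210,140,110),5,p,r)
E
```

```text
[[-0.     1.     0.   ]
 [ 0.962  0.     0.274]
 [ 0.274  0.    -0.962]] [  0.43428418 -75.09321742  10.55796612]
```

View pics/o_s.png

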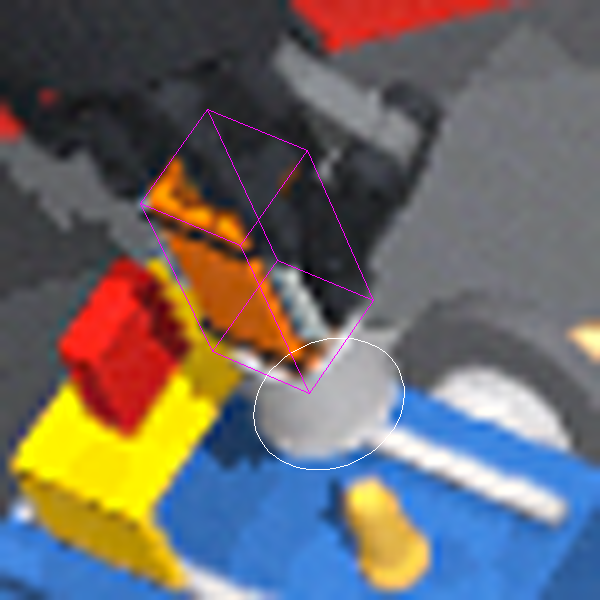

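View pics/o_w.png

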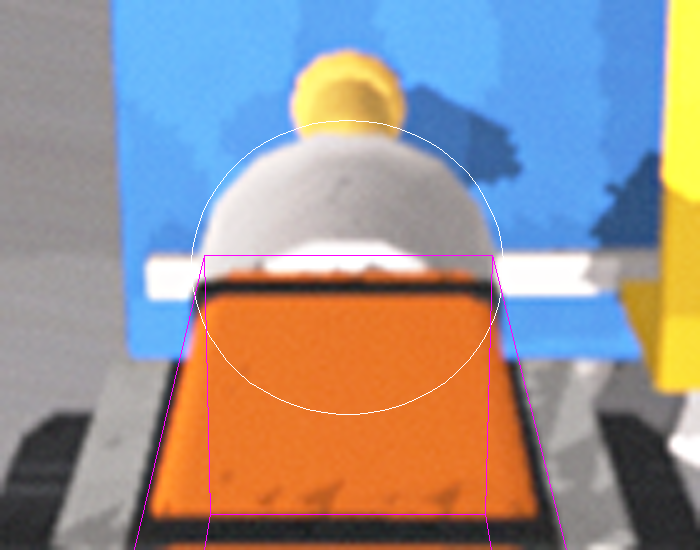

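Both views put the gun about 3 mm too far toward face +x relative to the nipple, with y aligned (wrist: mouth centre at 397, nipple at 398). I'm shifting tool +x and closing in.

step_arm(
  deltas=[
    {"translation": [0.27, 0, 0], "rot": [0, 0, 0]},
    {"translation": [0.27, 0, 1.5], "rot": [0, 0, 0]},
    {"translation": [0.27, 0, 3.0], "rot": [0, 0, 0]},
    {"translation": [0.27, 0, 3.0], "rot": [0, 0, 0]},
    {"translation": [0.27, 0, 3.0], "rot": [0, 0, 0]},
  ],
)

```text
clock: 11.82
eef_pos: [462.9, 144.1, 336.2]
tcp_rot: [3.141, 0.399, -2.917]
contact_force: [-0.7, 0.0, -2.3]
opening: 0.318
```

```bash
python3 - <<'E'
from ov import *
f=grab("wrist","w7");s=grab("side","s7");t=grab("top","t7")
p,r=tcp();print(p,RF.inv().apply(p-FC))
overlay("o_s7",s,(265,165,60,60),10,p,r,dx=-1.5);overlay("o_w7",f,(250,210,140,110),5,p,r,dx=-1.5);crop(t,225,200,60,50,12,"t7c")
E
```

```text
[462.87044364 144.06962645 336.84612823] [ -3.14323513 -32.80575529 268.24516861]
```

View pics/o_s7.png

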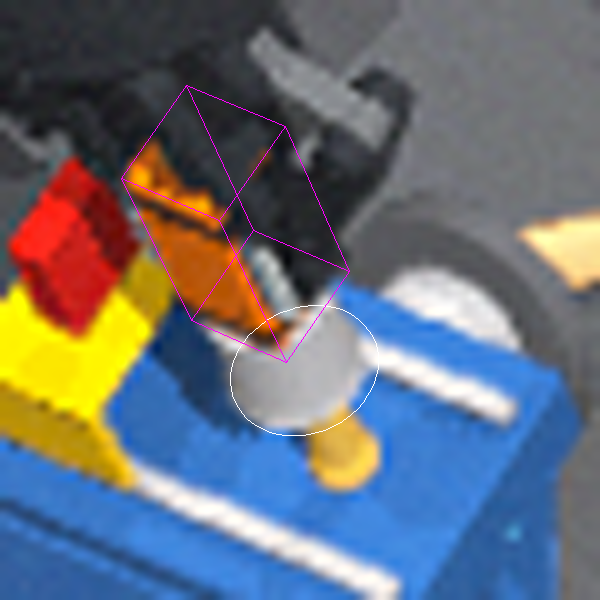

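View pics/o_w7.png

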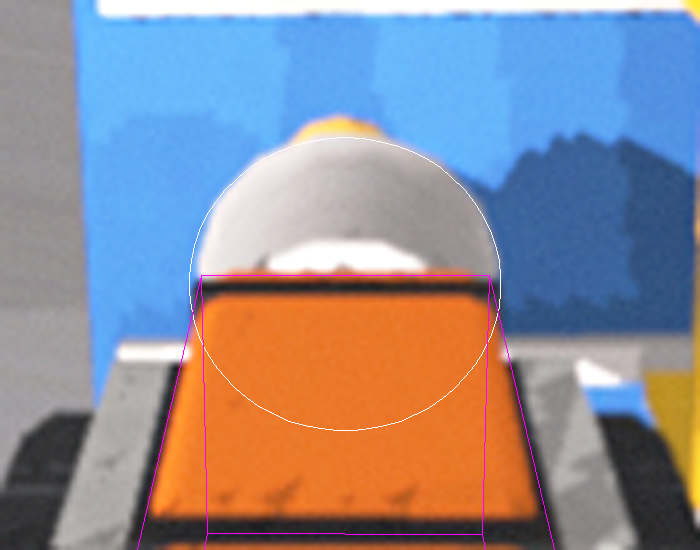

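Side view: mouth centre (303, 365) and collar centre (345, 455) both lie on the nipple axis, about 15 mm mouth-to-tip. I'm correcting y by 1 mm and going in slowly.

step_arm(
  deltas=[
    {"translation": [0, -0.1, 0.4], "rot": [0, 0, 0]},
    {"translation": [0, -0.1, 0.9], "rot": [0, 0, 0]},
    {"translation": [0, -0.1, 1.4], "rot": [0, 0, 0]},
    {"translation": [0, -0.1, 1.9], "rot": [0, 0, 0]},
    {"translation": [0, -0.1, 2.2], "rot": [0, 0, 0]},
    {"translation": [0, -0.1, 2.2], "rot": [0, 0, 0]},
  ],
)

```text
clock: 12.72
eef_pos: [471.4, 145.0, 316.0]
tcp_rot: [3.141, 0.399, -2.917]
contact_force: [-1.5, -0.9, -2.3]
opening: 0.317
```

step_arm(
  deltas=[
    {"translation": [0, 0, 0.3], "rot": [0, 0, 0]},
    {"translation": [0, 0, 0.6], "rot": [0, 0, 0]},
    {"translation": [0, 0, 0.6], "rot": [0, 0, 0]},
  ],
)

```text
clock: 13.1
eef_pos: [473.6, 145.5, 310.5]
tcp_rot: [3.141, 0.399, -2.917]
contact_force: [-0.1, -0.4, -1.4]
opening: 0.316
```

```bash
python3 - <<'E'
from ov import *
f=grab("wrist","w8");s=grab("side","s8")
p,r=tcp();q=readout.sense();print(RF.inv().apply(p-FC),RF.inv().apply(q["contact_force"]),r.inv().apply(q["wrist_torque"]))
overlay("o_s8",s,(265,165,60,60),10,p,r,dx=-1.5);overlay("o_w8",f,(250,210,140,110),5,p,r,dx=-1.5)
E
```

```text
[ -3.36377379 -33.83478362 239.96868   ] [-1.17674752  0.35940403 -1.85847409] [ 0.02743003  0.36030919 -0.01098469]
```

View pics/o_s8.png

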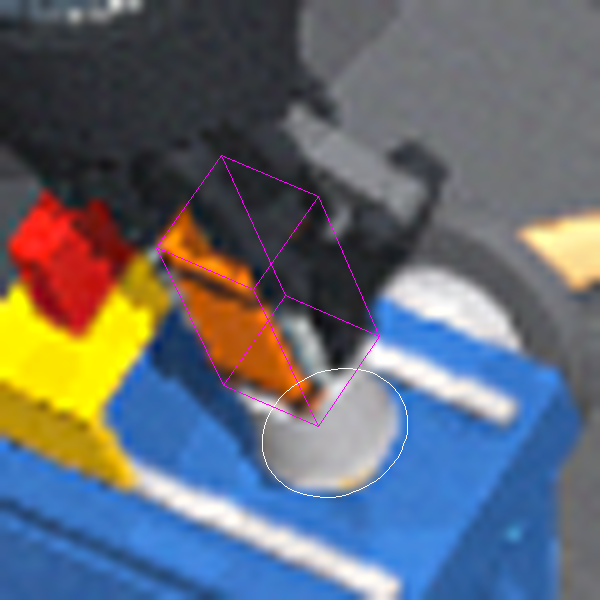

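No side force, and the nipple is inside the mouth. I'm advancing in small steps and watching force.

step_arm(
  deltas=[
    {"translation": [0, 0, 0.2], "rot": [0, 0, 0]},
    {"translation": [0, 0, 0.4], "rot": [0, 0, 0]},
    {"translation": [0, 0, 0.4], "rot": [0, 0, 0]},
  ],
)

```text
clock: 13.58
eef_pos: [475.2, 145.9, 307.6]
tcp_rot: [3.141, 0.4, -2.917]
contact_force: [-8.2, -0.8, 10.9]
opening: 0.316
```

step_arm(
  deltas=[
    {"translation": [0, 0, 0.2], "rot": [0, 0, 0]},
    {"translation": [0, 0, 0.2], "rot": [0, 0, 0]},
  ],
)

```text
clock: 13.82
eef_pos: [475.9, 146.0, 305.7]
tcp_rot: [3.141, 0.4, -2.917]
contact_force: [-5.4, -2.1, 8.6]
opening: 0.321
```

step_arm(
  deltas=[
    {"translation": [0, 0, 0.2], "rot": [0, 0, 0]},
    {"translation": [0, 0, 0.2], "rot": [0, 0, 0]},
  ],
)

```text
clock: 14.08
eef_pos: [476.7, 146.2, 303.8]
tcp_rot: [3.141, 0.4, -2.917]
contact_force: [-5.4, -2.0, 7.1]
opening: 0.322
```

step_arm(
  deltas=[
    {"translation": [0, 0, 0.2], "rot": [0, 0, 0]},
    {"translation": [0, 0, 0.2], "rot": [0, 0, 0]},
  ],
)

```text
clock: 14.32
eef_pos: [477.4, 146.4, 301.8]
tcp_rot: [3.141, 0.4, -2.917]
contact_force: [-3.7, -2.3, 5.3]
opening: 0.321
```

step_arm(
  deltas=[
    {"translation": [0, 0, 0.15], "rot": [0, 0, 0]},
    {"translation": [0, 0, 0.15], "rot": [0, 0, 0]},
  ],
)

```text
clock: 14.58
eef_pos: [478.1, 146.6, 300.2]
tcp_rot: [3.141, 0.4, -2.917]
contact_force: [-1.9, -0.8, 3.6]
opening: 0.317
```

step_arm(
  deltas=[
    {"translation": [0, 0, 0.15], "rot": [0, 0, 0]},
    {"translation": [0, 0, 0.15], "rot": [0, 0, 0]},
  ],
)

```text
clock: 14.82
eef_pos: [478.5, 146.6, 299.6]
tcp_rot: [3.141, 0.4, -2.917]
contact_force: [-12.2, -2.0, 17.9]
opening: 0.316
```

step_arm(
  deltas=[
    {"translation": [0, 0, 0.05], "rot": [0, 0, 0]},
    {"translation": [0, 0, 0.05], "rot": [0, 0, 0]},
    {"translation": [0, 0, 0.05], "rot": [0, 0, 0]},
    {"translation": [0, 0, 0.05], "rot": [0, 0, 0]},
    {"translation": [0, 0, 0.05], "rot": [0, 0, 0]},
    {"translation": [0, 0, 0.05], "rot": [0, 0, 0]},
    {"translation": [0, 0, 0.05], "rot": [0, 0, 0]},
    {"translation": [0, 0, 0.05], "rot": [0, 0, 0]},
  ],
)

```text
clock: 15.82
eef_pos: [478.5, 146.7, 299.5]
tcp_rot: [3.141, 0.4, -2.917]
contact_force: [-15.7, -3.4, 23.9]
opening: 0.315
```

```bash
python3 - <<'E'
from ov import *
f=grab("wrist","w9");s=grab("side","s9")
p,r=tcp();q=readout.sense();print(RF.inv().apply(p-FC),RF.inv().apply(q["contact_force"]),r.inv().apply(q["wrist_torque"]))
overlay("o_s9",s,(265,165,60,60),10,p,r,dx=-1.5);overlay("o_w9",f,(250,210,140,110),5,p,r,dx=-1.5)
E
```

```text
[ -3.10069696 -33.77841818 227.65961757] [-4.63411274  1.36561811 28.66436689] [-0.08894656  1.1559175   0.00529383]
```

View pics/s9.png

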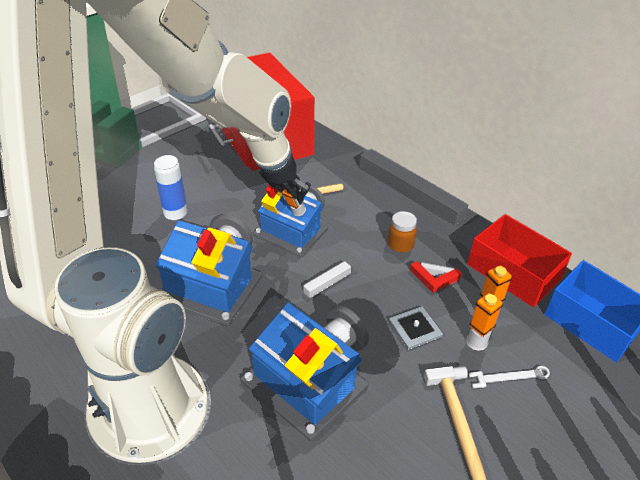

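View pics/o_s9.png

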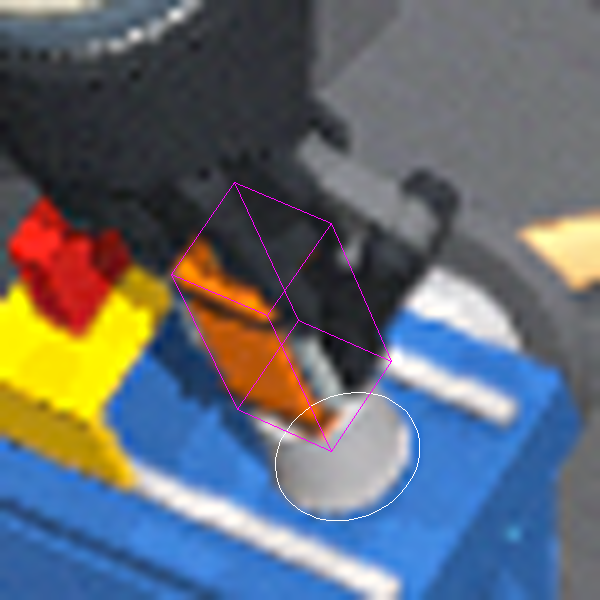

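View pics/o_w9.png

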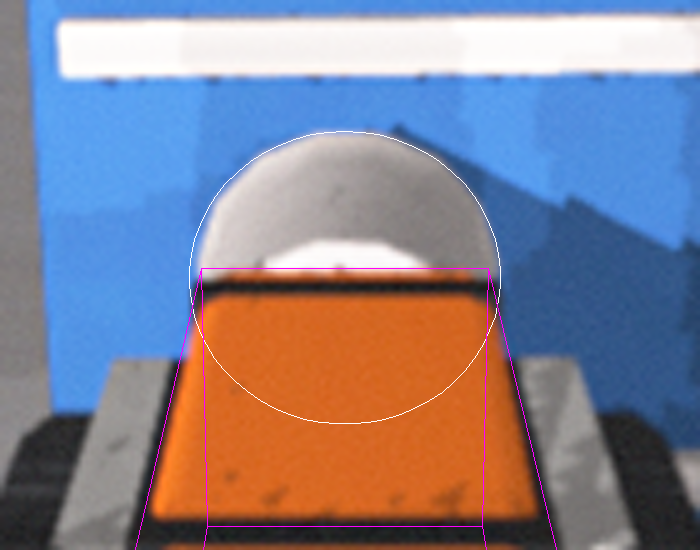

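Side view shows the coupler seated over the collar at about (299, 211) in the full frame, with the hood still open and nothing else moved. Axial push is a steady ~29 N. Handing in.

```bash
python3 -c "
from rig import ticket,readout
print(readout.sense()['contact_force'],readout.sense()['opening']);print(ticket.sign_off())"
```

```text
[-15.34646347  -2.11149771  24.59702176] 0.3195637876861427
the job is handed in; nothing more can be done
None
```

I handed the job in at about 16 s of the allowed 54. The hood is open, and the gun is still gripped and pressed home on the nipple of the smallest block. No verdict was reported.

**Hood:** I gripped it by its red tab and slid it about 58 mm to its end stop, where the force rose to about 36 N. The nipple was bare in all three cameras.

**Gun:** I took the smallest gun from its stand and lined it up with the tilted nipple. The measured force peaked at about 14 N, fell to about 4 N over roughly 8 mm of travel, then rose sharply at the hard stop. That pattern matches the click and full travel.

**Last checks:**
- The push was a steady 29 N or so along the nipple, with about 5 N sideways.
- The grip opening was 0.32, which fits the 28 mm grip.
- The tool axis matched the estimated nipple axis to about 0.001 rad.
- In the last side picture the hood was still open and the other objects were where they started.

**What disagreed:** Before insertion, the camera views put the gun about 3 mm off my first estimate. I corrected for that and for a further 1 mm along the slide. The drawn outline still differs from the pictures by 1–2 mm, which is within the camera calibration. I inferred how far the nipple is pressed in from force and travel; I could not read it directly.

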